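Pack four pulled drives in bay order

ROBOT

A 6-joint arm with a two-finger parallel gripper is mounted at the origin on the work surface. World frame = base frame: x ahead of the robot, y to its left, z up, the work surface at z = 0. Lengths are in m, angles in rad, forces in N, time in s.
With the tool pointing down it reaches from about 0.35 to 0.725 m from the base axis. Payload 4.3 kg.
Tool frame: the origin (TCP) lies midway between the tips of the shut fingers; the grasp point (between the pads) lies 19 mm behind it (manip.tcp_to_grasp is the distance from the TCP to the grasp point, in m); z points along the fingers, y is the direction in which the jaws open and shut (so a half turn about z gives the same grasp; the last joint's range is limited). The gripper opens to 85 mm and grips with 20 to 120 N. Pads are 22 mm wide; open, the fingers measure 114 mm over their backs; the gripper's body (76 mm by 85 mm) begins 54 mm behind the grasp point. The pads swing forward as they close: fully open they stand 13 mm farther back than shut.
Start: joints at [1.079, 0.377, 0.081, 1.274, 0, 1.46], TCP at [0.214, 0.534, 0.231] pointing down, gripper open.
Joint ranges: [-2.72, 2.72], [-0.84, 1.66], [-1.02, 1.22], [-1.77, 2.12], [-1.37, 1.28], [-3.14, 3.14]. Speed limits (rad/s): [2.57, 2.57, 3.14, 3.14, 3.14, 3.14].

INTERFACE

Orientations are given as a 3x3 rotation matrix whose columns are the frame's x, y, z axes.
In Python, from bench import manip gives the robot as it stands. Calls block until the motion is done:
- manip.reach(position, orientation): joint-space move of the TCP to a pose.
- manip.line_to(position, orientation=None, v=0.15): straight line of the TCP; orientation=None keeps the orientation; v is the mean speed in m/s.
- manip.movej(angles): joint-space move.
- manip.release() and manip.close(grip_force=None): open the fingers fully, or close them until they stop; grip_force is the grip in N (None keeps the last).
- manip.pause(seconds).
- manip.ik(position, orientation): joint angles nearest the present ones, or None.
- manip.read_camera(name): name is "side" or "top" or "wrist"; returns a dict with "img" (420x560x3 uint8, red, green, blue), "intrinsics" (3x3 intrinsics, pixels), "rvec" (rotation vector, rad) and "tvec" (3), from world to camera coordinates, as OpenCV has them. Camera axes: x right, y down, z forward; pixel columns grow to the right and rows downward; lengths in m; the calibration is good to about 2 mm. A picture is of the moment at which its call begins. There is no depth.
A pose or a line that the arm cannot do raises manip.IKError and nothing moves.
- manip.job_done(): hands the job in, once; it reports no verdict.
Readings, each from a call of its own:
- manip.read_clock(): time.
- manip.read_qpos(): joint angles.
- manip.read_joint_velocities(): joint speeds.
- manip.read_tau(): joint torques, N m.
- manip.read_tool_pos(): TCP position.
- manip.read_tool_rot(): TCP orientation.
- manip.read_contact_force(): force on the tool from outside, world axes, zero at the start.
- manip.read_wrist_torque(): the same for the moment, N m.
- manip.read_opening(): opening from 0.0 (shut) to 1.0 (fully open).
Only numpy, scipy, OpenCV 4.12 (cv2) and the standard library are available. Lean on these libraries where they do the work, as an engineer would, in place of code of your own. Each camera call takes 0.05 s, during which the arm holds its last target.

TASK

Pack the four pulled hard drives for the move to the other office: take them from the metal drive stand and put them into the empty black carrier, one to a compartment, in the same left-to-right order in which they stand now, each upright on its long edge, so that they can go back into the right bays of the array. Set them down rather than drop them, and leave the glass, the mug, the mouse and the screwdriver where they are.

Things in the scene. Friction and masses are not known exactly. Their poses are not given: they have to be found in the camera images.
- stand: Fixed drive stand of bare aluminium, 177 x 246 x 34 mm, holding the four drives at the start, one to a bay. Origin: centre of underside; y along the row, x along the bays, z up. Four bays, centres at y = -87, -29, 29, 87, x = 0; each 44 wide (y), 167 long (x), floor 6 above the desk; partitions 14 thick, tops 34 above the desk, end lips 24.
- carrier: Fixed black plastic carrier, 177 x 246 x 34 mm (272 over its hand ledges), empty, left or right of the stand, rows parallel within 5 degrees, y the same way. Origin: centre of underside; y along the row, x along the bays, z up. Four bays, centres at y = -87, -29, 29, 87, x = 0; each 44 wide (y), 167 long (x), floor 6 above the desk; partitions 14 thick, tops 34 above the desk, end lips 24.
- drive_a: Large hard drive, silver, 147 mm long, 26 mm thick, 102 mm high, about 620 g, standing on a long edge. Origin: centre of the underside, on that edge; x along length, y through thickness, z up. Grip across the thickness near the top. Its starting bay varies.
- drive_b: Slim large hard drive, silver, 147 mm long, 20 mm thick, 102 mm high, about 420 g, standing on a long edge. Origin: centre of the underside, on that edge; x along length, y through thickness, z up. Grip across the thickness near the top. Its starting bay varies.
- drive_c: Small hard drive, dark and silver, 100 mm long, 15 mm thick, 70 mm high, about 210 g, standing on a long edge. Origin: centre of the underside, on that edge; x along length, y through thickness, z up. Grip across the thickness near the top. Its starting bay varies.
- drive_d: Large drive in a dark finned cooling frame (fins seen along its top edge and ends), 147 mm long, 26 mm thick, 102 mm high, about 500 g, standing on a long edge. Origin: centre of the underside, on that edge; x along length, y through thickness, z up. Grip across the thickness near the top. Its starting bay varies.
- glass: Drinking glass, 68 mm across, 135 mm high, empty, upright behind the racks, near the gap between them. Origin: centre of its underside.
- mug: White mug, 82 mm across, 92 mm high, with a handle, upright behind the left-hand rack. Origin: centre of its underside.
- mouse: Black computer mouse, 108 x 62 mm, 36 mm high, beside the right-hand rack's outer end. Origin: centre of its underside.
- screwdriver: Screwdriver, 190 mm long, lying in the gap between the two racks, along the bays. Origin: centre of its underside.
Not all that is in view belongs to the job. What is shaped like the drive_d but blue or red is not meant.

How it is judged:
By the outcome, as a careful person would: the job done as asked, in the order asked, and still so for the second after the job is handed in, with the robot touching nothing.
It also fails if it takes over 109 s, if anything falls off the work surface, if the arm or the gripper's body presses on something with over 40 N, if the wrist force passes 120 N, or if a joint passes its speed limit or range.

## Working session

There is one attempt and no reset: what is moved stays moved. The work goes in short steps, each a Python script; the robot and the scene stay as the last script left them, time stands still between calls to the robot, and variables do not carry over. Pictures are saved under pics/ and viewed, and the job is handed in when it is done.

```bash
ls; mkdir -p pics; python3 - <<'E'
from bench import manip
import cv2,numpy as np
for n in ("side","top","wrist"):
    c=manip.read_camera(n); cv2.imwrite(f"pics/{n}0.png",c["img"][:,:,::-1])
    R=cv2.Rodrigues(np.array(c["rvec"],float))[0]
    print(n,np.round(c["intrinsics"],1).tolist(),"pos",np.round(-R.T@np.array(c["tvec"]).ravel(),3),"fwd",np.round(R[2],3),"right",np.round(R[0],3))
print(manip.read_clock(),manip.tcp_to_grasp,manip.read_tool_rot())
E
```

```text
pics
side [[512.3, 0.0, 281.5], [0.0, 512.3, 207.9], [0.0, 0.0, 1.0]] pos [-0.301 -0.843  0.853] fwd [ 0.593  0.559 -0.58 ] right [ 0.683 -0.73  -0.005]
top [[489.4, 0.0, 279.3], [0.0, 489.4, 208.6], [0.0, 0.0, 1.0]] pos [ 0.419 -0.073  1.289] fwd [ 0.076 -0.01  -0.997] right [-0.001 -1.     0.01 ]
wrist [[294.3, 0.0, 272.4], [0.0, 294.3, 212.1], [0.0, 0.0, 1.0]] pos [0.142 0.562 0.375] fwd [ 0.274 -0.112 -0.955] right [ 0.373  0.928 -0.002]
0.15 0.0187 [[-9.27978969e-01  3.72631803e-01 -7.56342825e-04]
 [ 3.72632522e-01  9.27977973e-01 -1.37277391e-03]
 [ 1.90330266e-04 -1.55574325e-03 -9.99998772e-01]]
```

View pics/top0.png

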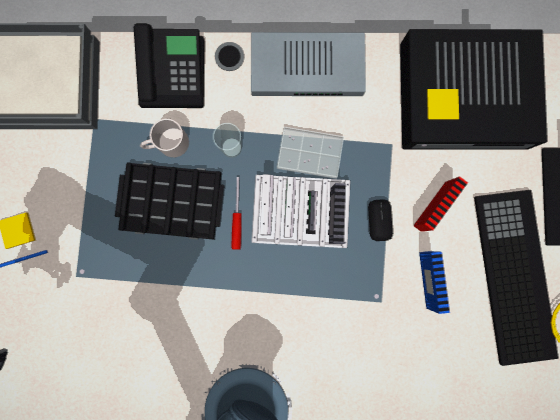

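View pics/side0.png

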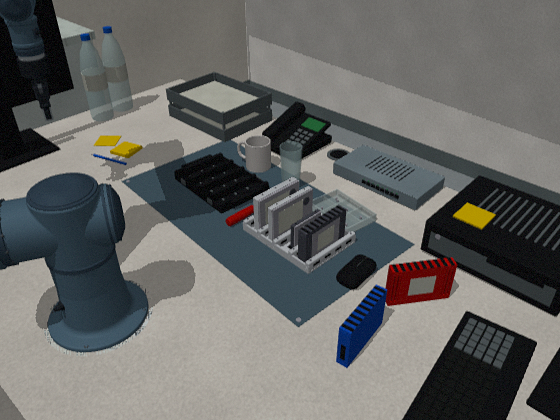

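View pics/wrist0.png

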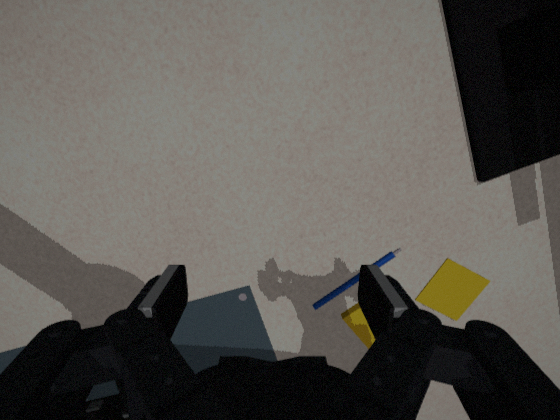

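The top view has the black carrier at about px (170,201) with four empty bays and the stand at (301,210). The screwdriver lies between them at (237,215), and the glass (230,138), mug (165,135) and mouse (380,220) are all clear of the racks. The drive_d lookalikes are red (441,204) and blue (434,282), and both stand outside the racks. Next I'll enlarge the racks.

```bash
python3 - <<'E'
import cv2
a=cv2.imread("pics/top0.png")
cv2.imwrite("pics/cropS.png",cv2.resize(a[165:255,240:360],None,fx=6.5,fy=6.5,interpolation=cv2.INTER_CUBIC))
cv2.imwrite("pics/cropC.png",cv2.resize(a[155:245,110:230],None,fx=6.5,fy=6.5,interpolation=cv2.INTER_CUBIC))
s=cv2.imread("pics/side0.png")
cv2.imwrite("pics/cropSide.png",cv2.resize(s[130:290,170:380],None,fx=3.7,fy=3.7,interpolation=cv2.INTER_CUBIC))
E
```

```text
(no output)
```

View pics/cropS.png

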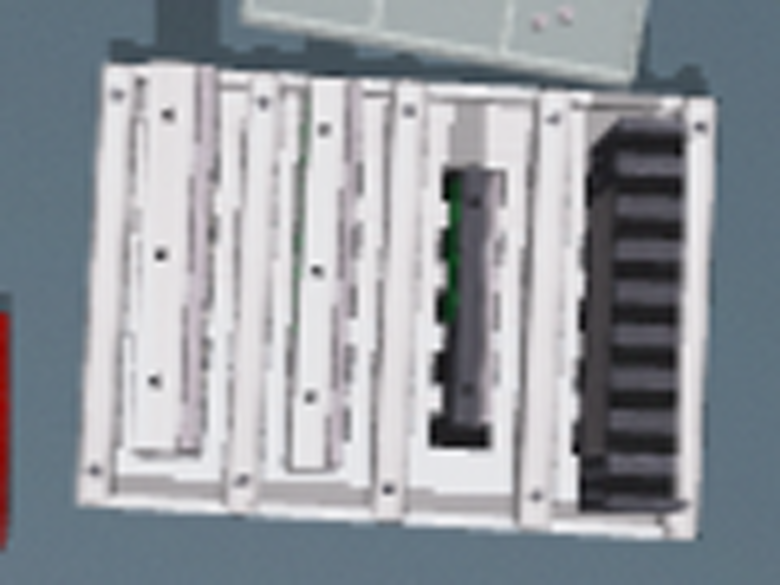

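View pics/cropC.png

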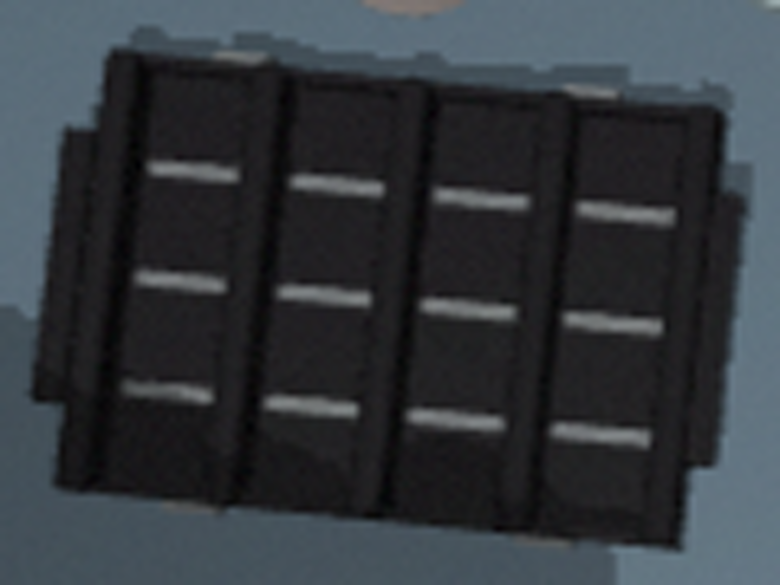

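View pics/cropSide.png

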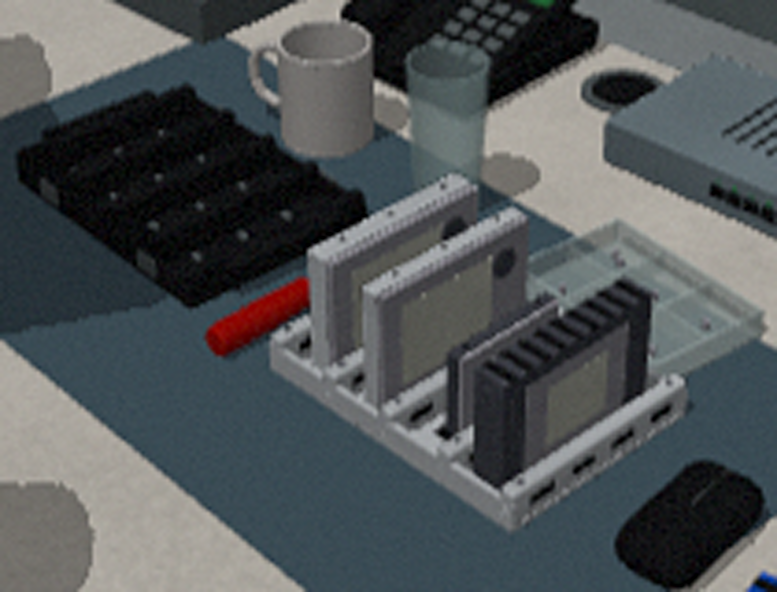

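Left to right the drives are: A, thick silver, crop (160,255); B, slim silver, (318,270); C, small with a green PCB, (475,295); D, dark fins, (645,310), which is image px (339,213). D is the dark one inside the stand, so the blue and red lookalikes are ruled out. The carrier is empty. Now I'll measure both racks and the drive tops.

```bash
cat > h.py <<'E'
import cv2,numpy as np
def ray(c,uv,z):
    R=cv2.Rodrigues(np.array(c["rvec"],float))[0]; t=np.array(c["tvec"],float).ravel(); K=np.array(c["intrinsics"])
    C=-R.T@t; uv=np.atleast_2d(np.array(uv,float))
    d=(R.T@np.linalg.inv(K)@np.c_[uv,np.ones(len(uv))].T).T
    s=(z-C[2])/d[:,2]; return (C+s[:,None]*d)[:,:2]
def crop(p,u0,v0,f=6.5): return (np.array(p,float)+.5)/f-.5+np.array([u0,v0])
E
python3 - <<'E'
from bench import manip; from h import *
import pickle
c=manip.read_camera("top"); pickle.dump(c,open("top0.pkl","wb"))
def rect(P,name):
    TL,TR,BR,BL=P
    print(name,"w",np.linalg.norm(TL-TR),np.linalg.norm(BL-BR),"l",np.linalg.norm(TL-BL),np.linalg.norm(TR-BR))
    o=P.mean(0); ey=(TL+BL-TR-BR); ey/=np.linalg.norm(ey); ex=(TL+TR-BL-BR); ex/=np.linalg.norm(ex)
    print("  origin",o,"yaw from ey",np.degrees(np.arctan2(-ey[0],ey[1])),"from ex",np.degrees(np.arctan2(ex[1],ex[0])))
    return o,ex,ey
S=ray(c,crop([(105,63),(717,98),(697,541),(78,505)],240,165),.034)
C=ray(c,crop([(110,50),(724,105),(682,548),(56,488)],110,155),.034)
so=rect(S,"stand");co=rect(C,"carrier")
# drive tops (crop corners TL,TR,BR,BL)
T={"A":([(149,66),(198,66),(180,450),(130,450)],.108),"B":([(312,80),(345,80),(325,470),(290,468)],.108),
"C":([(460,168),(505,170),(490,426),(448,424)],.076),"D":([(616,118),(686,122),(680,510),(606,508)],.108)}
for k,(p,z) in T.items():
    P=ray(c,crop(p,240,165),z); o,ex,ey=rect(P,k)
    d=o-so[0]; yaw=np.arctan2(so[1][1],so[1][0]); 
    print("   in stand: x",d@so[1],"y",d@so[2])
E
```

```text
stand w 0.24389427627519863 0.24408302242590482 l 0.17559677879851462 0.1760133968585268
  origin [ 0.50849256 -0.1415056 ] yaw from ey -3.3408021651268065 from ex -3.298631520167665
carrier w 0.2448239595285019 0.24712840695012947 l 0.1747840888785867 0.17641011764362174
  origin [0.53602731 0.19502402] yaw from ey -5.342572548572257 from ex -5.295524542961396
A w 0.018330631909898202 0.01853165861522488 l 0.14367989443345439 0.14369215856297712
  origin [ 0.5194918  -0.04992269] yaw from ey -0.025144897863399733 from ex -2.692166961058024
   in stand: x 0.005711318363955532 y 0.09206825641429019
B w 0.012352680663940999 0.012998386905033547 l 0.14522137678762045 0.14594069606028678
  origin [ 0.51330791 -0.10718581] yaw from ey -1.7029380644560146 from ex -3.234945038063933
   in stand: x 0.002832600679348165 y 0.03454208193991249
C w 0.017292554767752717 0.016042483500757838 l 0.09832014168636542 0.0983968545916374
  origin [ 0.50700303 -0.16843123] yaw from ey -2.668970025165972 from ex -3.381784262739939
   in stand: x 6.223856239457776e-05 y -0.026966673388204115
D w 0.026256469148426807 0.027472634096472177 l 0.1456757363134911 0.14490237216132754
  origin [ 0.49829961 -0.22971464] yaw from ey -2.4327006607212054 from ex -1.7806941162107641
   in stand: x -0.005100503316018123 y -0.08865312993597407
```

```bash
cat >> h.py <<'E'
def Rz(psi):
    ey=np.array([-np.sin(psi),np.cos(psi),0]);z=np.array([0,0,-1.]);return np.c_[np.cross(ey,z),ey,z]
E
python3 - <<'E'
from bench import manip; from h import *
import pickle
t0=manip.read_clock()
psi=np.radians(-3.3)
manip.reach([0.47,-0.13,0.26],Rz(psi)); t1=manip.read_clock()
for n in ("wrist","side","top"):
    c=manip.read_camera(n); pickle.dump(c,open(f"{n}1.pkl","wb")); cv2.imwrite(f"pics/{n}1.png",c["img"][:,:,::-1])
print(t0,t1,manip.read_tool_pos(),manip.read_clock())
E
```

```text
0.2 2.725 [ 0.47015725 -0.12947558  0.25997768] 2.875
```

View pics/wrist1.png

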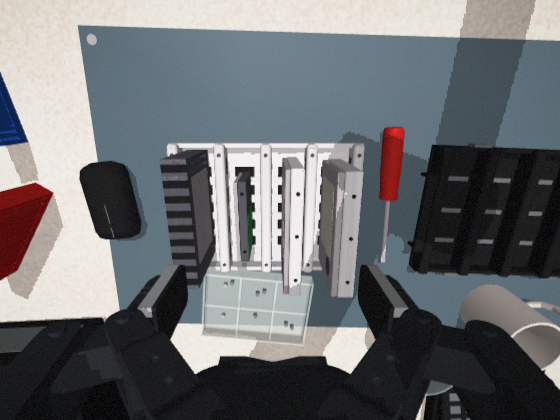

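View pics/side1.png

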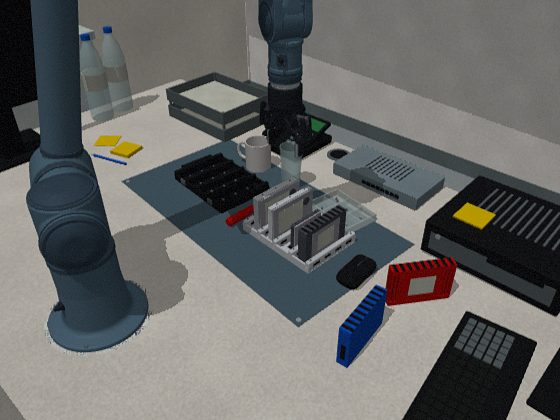

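The wrist view has the robot at the top and +y to the right. A's top is at about px (347,230), B's at (293,225), C's at (242,215) and D's at (185,220). I'll enlarge it to measure the tops.

```bash
python3 - <<'E'
import cv2
a=cv2.imread("pics/wrist1.png")
cv2.imwrite("pics/w1a.png",cv2.resize(a[135:305,155:375],None,fx=3.5,fy=3.5,interpolation=cv2.INTER_CUBIC))
cv2.imwrite("pics/w1f.png",cv2.resize(a[250:420,100:460],None,fx=2.2,fy=2.2,interpolation=cv2.INTER_CUBIC)*1)
s=cv2.imread("pics/side1.png")
cv2.imwrite("pics/s1a.png",cv2.convertScaleAbs(cv2.resize(s[70:250,220:360],None,fx=3.3,fy=3.3,interpolation=cv2.INTER_CUBIC),alpha=1.8,beta=10))
E
```

```text
(no output)
```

View pics/w1a.png

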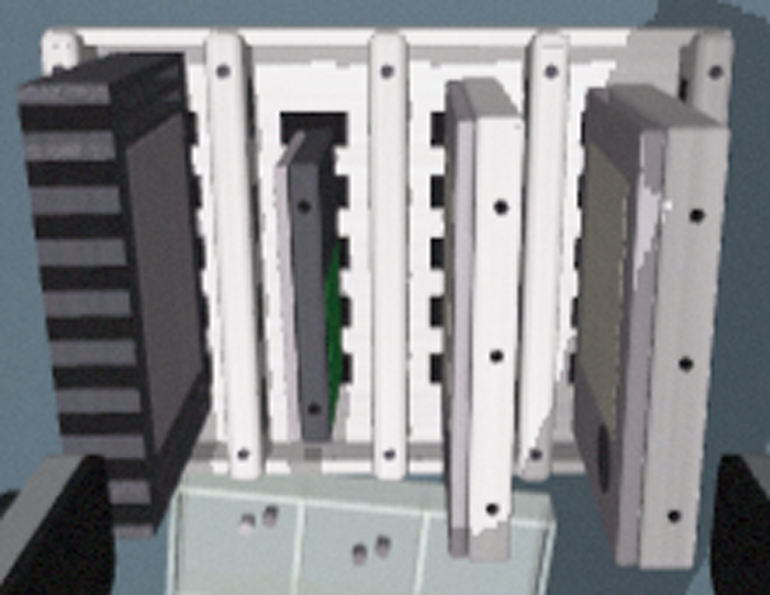

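View pics/s1a.png

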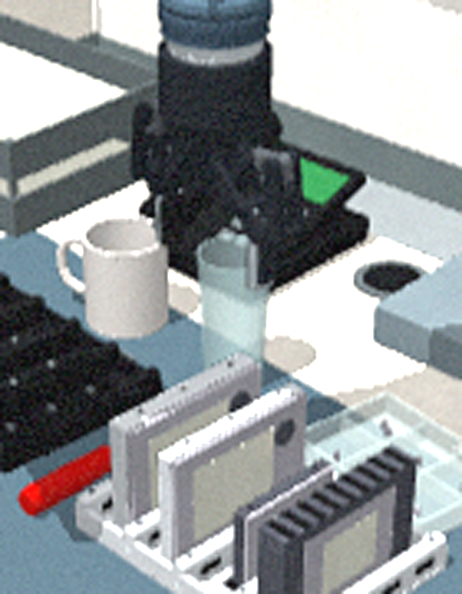

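```bash
python3 - <<'E'
from h import *
import pickle
c=pickle.load(open("wrist1.pkl","rb"))
f=lambda p:crop(p,155,135,3.5)
psi=np.radians(-3.3); ex=np.array([np.cos(psi),np.sin(psi)]); ey=np.array([-np.sin(psi),np.cos(psi)])
# stand partition-top centre ends (near screw / far screw) z=.034
S=ray(c,f([(60,36),(224,36),(388,36),(547,36),(714,36),(246,470),(390,470),(536,470)]),.034)
so0=np.array([.5085,-.1415])
print("partition ends in stand frame",np.round([( (p-so0)@ex*1e3,(p-so0)@ey*1e3) for p in S],1).tolist())
T={"A":([(640,127),(728,127),(693,568),(615,566)],.108),"B":([(452,118),(522,118),(508,560),(448,556)],.108),
"C":([(275,163),(328,163),(330,438),(288,438)],.076),"D":([(20,88),(109,88),(152,530),(75,535)],.108)}
for k,(p,z) in T.items():
    P=ray(c,f(p),z); o=P.mean(0); e=(P[2]+P[3]-P[0]-P[1])/2
    d=o-so0
    print(k,"centre",np.round(o,4),"stand xy",np.round([d@ex*1e3,d@ey*1e3],1),"len",round(np.linalg.norm(e)*1e3,1),"thick",np.round([np.linalg.norm(P[0]-P[1])*1e3,np.linalg.norm(P[2]-P[3])*1e3],1),"yaw",round(np.degrees(np.arctan2(e[1],e[0])),2))
E
```

```text
partition ends in stand frame [[-87.9, -112.9], [-88.0, -55.3], [-88.0, 2.3], [-88.1, 58.2], [-88.1, 116.9], [81.8, -55.5], [81.8, 2.1], [81.8, 60.5]]
A centre [ 0.5186 -0.0519] stand xy [ 4.9 90. ] len 146.0 thick [25.4 25.9] yaw -2.66
B centre [ 0.5123 -0.1092] stand xy [ 1.9 32.5] len 145.1 thick [20.1 19.9] yaw -3.18
C centre [ 0.5049 -0.1665] stand xy [ -2.1 -25.1] len 97.9 thick [17.1 14.8] yaw -3.53
D centre [ 0.4964 -0.2285] stand xy [ -7.1 -87.6] len 144.1 thick [25.4 25.4] yaw -2.62
```

```bash
python3 - <<'E'
import cv2
a=cv2.imread("pics/wrist1.png")
b=cv2.resize(a[135:295,400:560],None,fx=3.7,fy=3.7,interpolation=cv2.INTER_CUBIC)
cv2.imwrite("pics/w1c.png",cv2.convertScaleAbs(b,alpha=2.5,beta=10))
E
```

```text
(no output)
```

View pics/w1c.png

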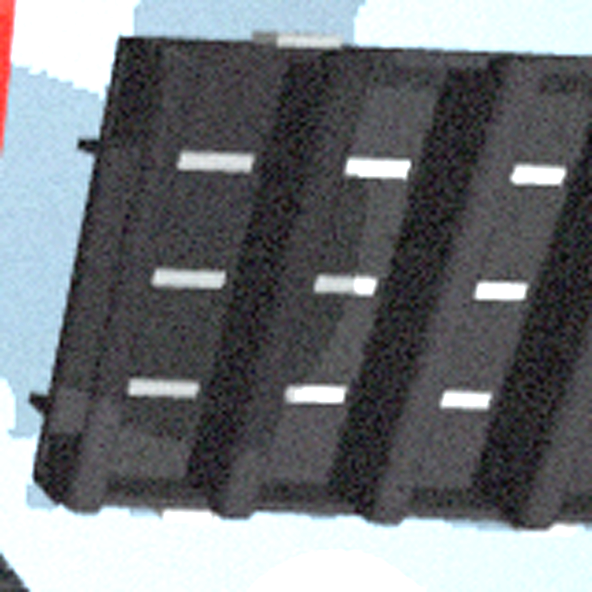

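```bash
python3 - <<'E'
from h import *
import pickle
c=pickle.load(open("wrist1.pkl","rb"))
P=ray(c,crop([(84,508),(232,515),(383,520),(538,526)],400,135,3.7),.034)
co=np.array([.5360,.1950]);psi=np.radians(-5.3);ex=np.array([np.cos(psi),np.sin(psi)]); ey=np.array([-np.sin(psi),np.cos(psi)])
print(np.round([((p-co)@ex*1e3,(p-co)@ey*1e3) for p in P],1).tolist())
E
```

```text
[[82.3, -112.9], [83.3, -56.0], [83.4, 2.1], [83.8, 62.1]]
```

A is in stand bay +87, about 57.5 mm from B, and the open fingers measure 57 mm per side over their backs. So I'll grip A shallow, with the gripper shifted 9 mm outward so the inner finger clears B. First I'll approach and look.

```bash
cat >> h.py <<'E'
PS=np.radians(-3.3);PC=np.radians(-5.3)
SO=np.array([.507,-.1405]);CO=np.array([.5345,.196])
def fr(o,psi,x,y): return o+x*np.array([np.cos(psi),np.sin(psi)])+y*np.array([-np.sin(psi),np.cos(psi)])
def snap(manip,n,name):
    c=manip.read_camera(n); cv2.imwrite(f"pics/{name}.png",c["img"][:,:,::-1]); import pickle; pickle.dump(c,open(name+".pkl","wb")); return c
E
python3 - <<'E'
from bench import manip; from h import *
p=np.array([.518,-.0525])+.009*Rz(PS)[:2,1]
print(p)
manip.reach([*p,.135],Rz(PS))
snap(manip,"wrist","w2");snap(manip,"side","s2");snap(manip,"top","t2")
print(manip.read_clock(),manip.read_tool_pos(),manip.read_contact_force())
a=cv2.imread("pics/w2.png");s=cv2.imread("pics/s2.png")
cv2.imwrite("pics/c2.png",np.hstack([cv2.resize(a[200:420,60:500],(440*1,220)).repeat(1,0),]))
cv2.imwrite("pics/c2s.png",cv2.convertScaleAbs(cv2.resize(s[110:280,210:380],None,fx=3.5,fy=3.5,interpolation=cv2.INTER_CUBIC),alpha=1.6,beta=10))
E
```

```text
[ 0.51851808 -0.04351492]
3.7083 [ 0.51987158 -0.04475617  0.13699758] [ 0.34122219 -1.48016525  1.30910604]
```

View pics/w2.png

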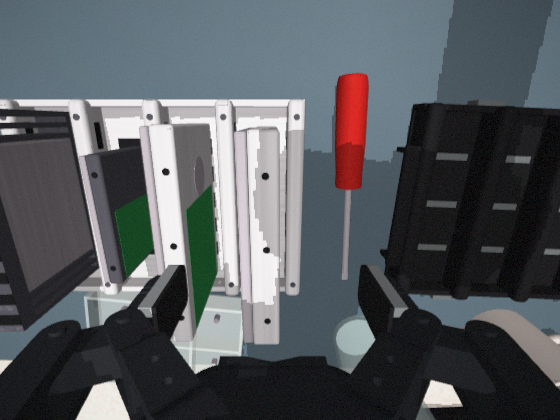

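View pics/c2s.png

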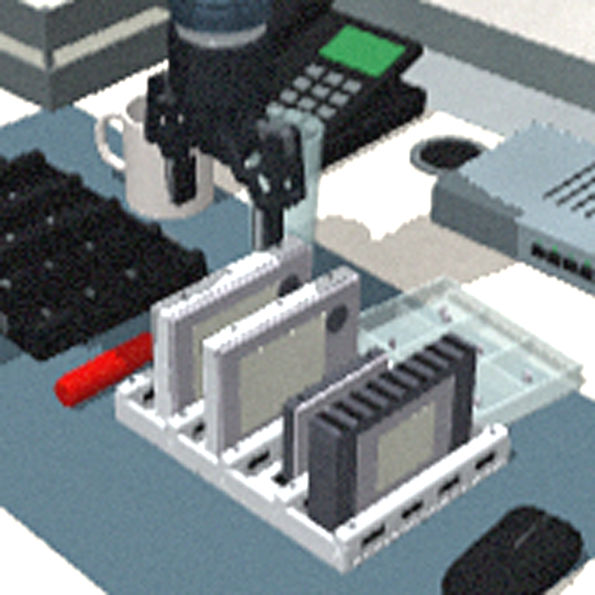

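Both open fingers straddle A's far end: the left tip is at (165,300) over the A–B gap and the right tip at (380,300) is outside. B's top is at (175,240). I'll descend, grip lightly and then lift.

```bash
python3 - <<'E'
from bench import manip; from h import *
p=np.array([.518,-.0525])+.009*Rz(PS)[:2,1]
manip.line_to([*p,.110],Rz(PS),v=.08); f0=manip.read_contact_force()
manip.line_to([*p,.095],v=.05)
print(manip.read_tool_pos(),f0,manip.read_contact_force(),manip.read_clock())
snap(manip,"wrist","w3")
manip.close(grip_force=60); print("close",manip.read_opening(),manip.read_contact_force(),manip.read_clock())
snap(manip,"wrist","w4");snap(manip,"side","s4")
s=cv2.imread("pics/s4.png")
cv2.imwrite("pics/c4s.png",cv2.convertScaleAbs(cv2.resize(s[110:280,210:380],None,fx=3.5,fy=3.5,interpolation=cv2.INTER_CUBIC),alpha=1.6,beta=10))
E
```

```text
[ 0.51811766 -0.0433965   0.09457204] [ 0.98346174 -0.3455514  -0.21257827] [-0.36920173  0.20817118 -0.39185863] 4.6167
close 0.2887755119184575 [-0.51363487 -2.66832311  4.20970274] 5.25
```

View pics/w4.png

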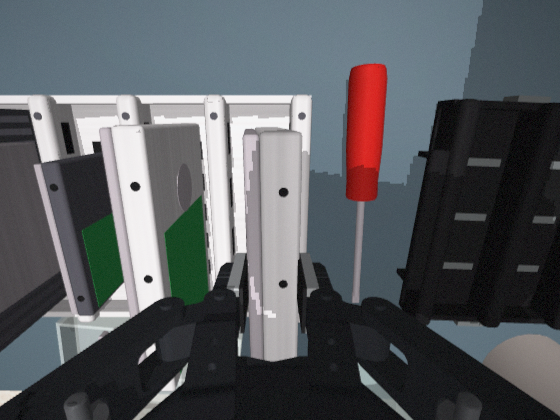

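View pics/c4s.png

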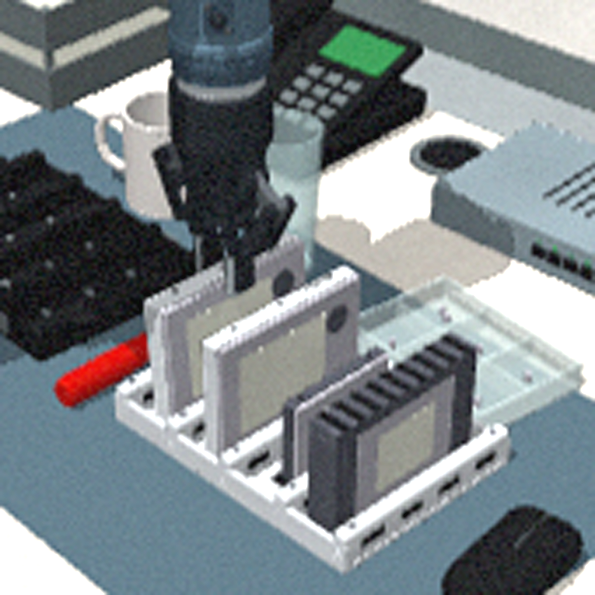

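The grip is good (opening 0.289, about 25 mm), and A stands upright between the pads at px (275,220). I'll lift it and carry it to carrier bay +87.

```bash
python3 - <<'E'
from bench import manip; from h import *
q=manip.read_tool_pos()
manip.line_to([q[0],q[1],.150],v=.12)
print(manip.read_opening(),manip.read_contact_force(),manip.read_clock())
p=fr(CO,PC,0,.092); print(p)
manip.line_to([*p,.150],Rz(PC),v=.25)
print(manip.read_clock()); manip.pause(.15)
print(manip.read_tool_pos())
snap(manip,"wrist","w5");snap(manip,"side","s5");snap(manip,"top","t5")
s=cv2.imread("pics/s5.png")
cv2.imwrite("pics/c5s.png",cv2.convertScaleAbs(cv2.resize(s[80:250,150:320],None,fx=3.5,fy=3.5,interpolation=cv2.INTER_CUBIC),alpha=1.8,beta=10))
s=cv2.imread("pics/w5.png"); cv2.imwrite("pics/c5w.png",cv2.convertScaleAbs(s,alpha=1.8,beta=10))
E
```

```text
0.28916628703646485 [ 0.15501089 -0.24372694 -6.71306203] 5.9583
[0.54299809 0.28760667]
7.4417
[0.54308168 0.28645481 0.15007189]
```

View pics/c5w.png

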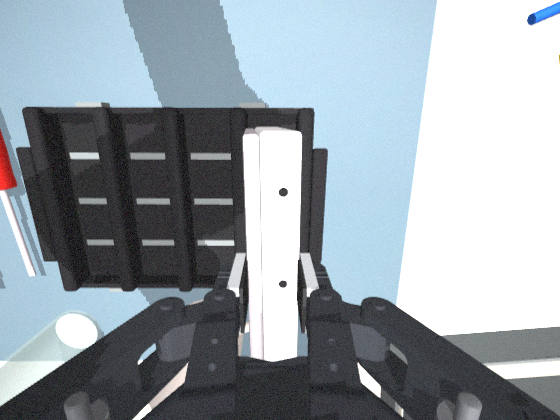

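View pics/c5s.png

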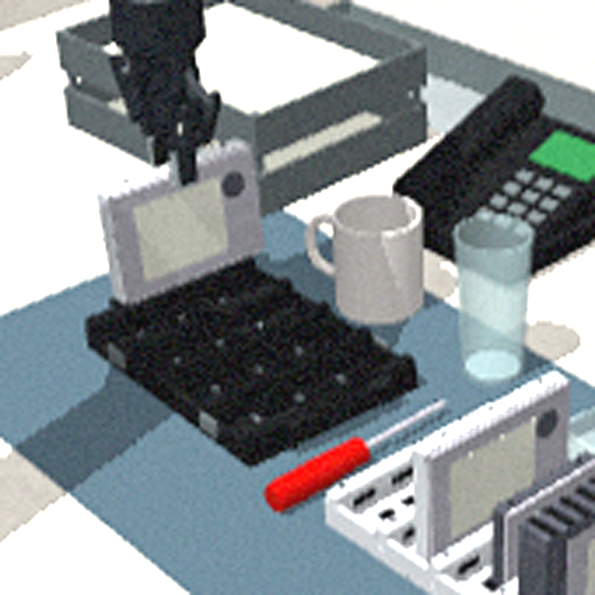

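```bash
python3 - <<'E'
from h import *
import pickle
c=pickle.load(open("w5.pkl","rb"))
P=ray(c,[(36,110),(104,110),(172,110),(241,110),(307,110),(72,290),(129,290),(187,290)],.034)
psi=PC;ex=np.array([np.cos(psi),np.sin(psi)]); ey=np.array([-np.sin(psi),np.cos(psi)])
print(np.round([((p-CO)@ex*1e3,(p-CO)@ey*1e3) for p in P],1).tolist())
for a in ([(246,131),(300,131)],[(241,332),(299,332)]):
    A=ray(c,a,.163); t=np.array([.54308,.28645])
    print(np.round([((p-t)@ex*1e3,(p-t)@ey*1e3) for p in A],1).tolist())
t=pickle.load(open("t5.pkl","rb"))
cv2.imwrite("pics/c5t.png",cv2.convertScaleAbs(cv2.resize(t["img"][150:250,100:230,::-1],None,fx=6,fy=6,interpolation=cv2.INTER_CUBIC),alpha=1.6,beta=10))
E
```

```text
[[-86.3, -105.9], [-86.2, -49.0], [-86.1, 7.8], [-86.0, 65.5], [-85.9, 120.7], [85.4, -110.7], [85.5, -53.2], [85.6, 5.3]]
[[-73.3, -10.5], [-73.3, 12.7]]
[[30.4, -16.1], [30.4, 14.9]]
```

View pics/c5t.png

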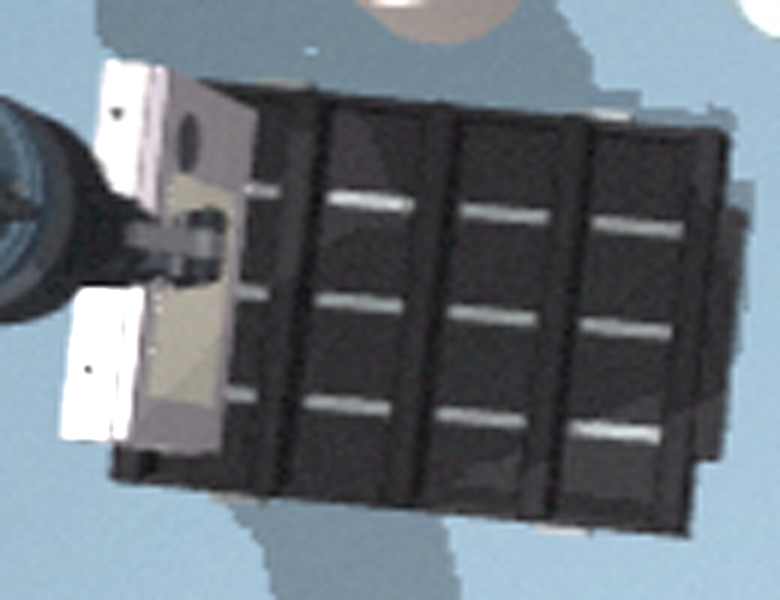

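```bash
python3 - <<'E'
from h import *
import pickle
c=pickle.load(open("t5.pkl","rb"))
psi=PC;ex=np.array([np.cos(psi),np.sin(psi)]); ey=np.array([-np.sin(psi),np.cos(psi)])
ct=np.array([.5360,.1950])
f=lambda p,z:np.round([((q-ct)@ex*1e3,(q-ct)@ey*1e3) for q in ray(c,crop(p,100,150,6),z)],1).tolist()
print("bottom right edge",f([(219,453),(256,106)],.061))
print("top left edge",f([(60,438),(103,60)],.163),"top right",f([(134,440),(169,75)],.163))
print("partition mids",f([(315,95),(450,107),(583,118),(270,492),(406,505),(540,522)],.034))
E
python3 - <<'E'
from bench import manip
print(manip.read_tool_pos(),manip.read_qpos())
E
```

```text
bottom right edge [[-71.9, 71.8], [74.7, 72.9]]
top left edge [[-73.4, 103.8], [73.2, 104.4]] top right [[-71.6, 75.6], [69.8, 78.5]]
partition mids [[85.5, 55.9], [85.6, -2.4], [86.2, -59.8], [-86.0, 56.1], [-86.2, -2.1], [-88.2, -59.6]]
[0.54315253 0.28695565 0.15014661] [ 3.82850994e-01  4.88570868e-01  4.11254376e-02  1.12324706e+00
 -7.27373285e-05  4.76329582e-01]
```

The top camera puts A's underside about centred in the bay, with its top about 5 mm to the left. The wrist view puts the top about 1 mm right of centre. Both are inside the 9 mm of play. I'll shift A 2 mm left and set it down while watching the force.

```bash
cat >> h.py <<'E'
def setdown(manip,p,zg,psi):
    """lower held drive to just above floor, then step until the floor carries it"""
    manip.line_to([*p,zg+.004],Rz(psi),v=.10); manip.pause(.1)
    f0=manip.read_contact_force()[2]; z=zg+.004
    while z>zg-.0025:
        z-=.001; manip.line_to([*p,z],Rz(psi),v=.03)
        f=manip.read_contact_force()
        if f[2]>f0+2.5: break
    print("set z",z,"f0",round(f0,1),"f",np.round(f,1),manip.read_clock())
E
python3 - <<'E'
from bench import manip; from h import *
p=fr(CO,PC,0,.094)
manip.line_to([*p,.120],Rz(PC),v=.12)
print(manip.read_contact_force(),manip.read_tool_pos())
setdown(manip,p,.095,PC)
snap(manip,"top","t6");snap(manip,"side","s6");snap(manip,"wrist","w6")
t=cv2.imread("pics/t6.png");s=cv2.imread("pics/s6.png")
g=lambda a:cv2.convertScaleAbs(cv2.resize(a,(390,390),interpolation=cv2.INTER_CUBIC),alpha=1.8,beta=10)
cv2.imwrite("pics/c6.png",np.hstack([g(t[140:250,110:220]),g(s[100:220,160:280])]))
E
```

```text
[ 0.807687    0.16213117 -5.61986018] [0.54232414 0.28919549 0.11939158]
set z 0.095 f0 -4.9 f [-2.5 -0.5 -1.2] 9.6
```

View pics/c6.png

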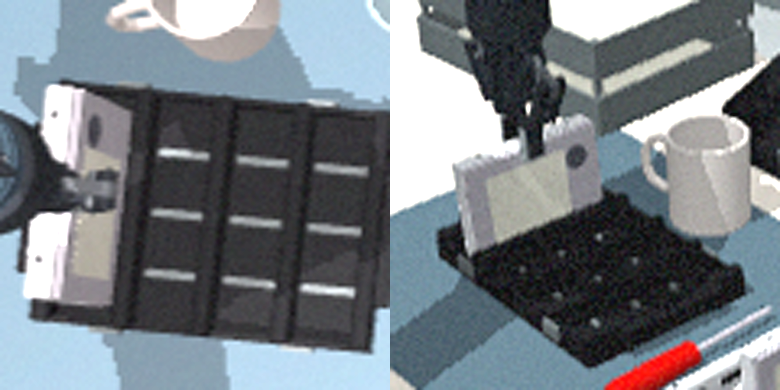

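View pics/w6.png

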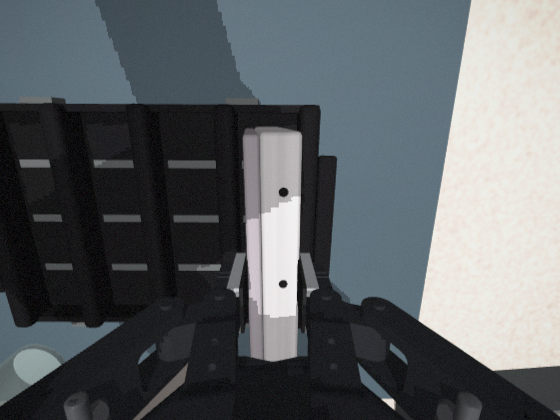

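A reached floor height (contact at TCP z=0.095, the same as at pickup), so it is inside the bay and not on a partition. I'll release, lift and look.

```bash
python3 - <<'E'
from bench import manip; from h import *
q=manip.read_tool_pos()
manip.release(); print(manip.read_opening(),manip.read_clock())
manip.line_to([q[0],q[1],.15],v=.2)
# go on to D: deep grip, C is low
p=np.array([.497,-.229])
manip.reach([*p,.18],Rz(PS)); manip.pause(.1)
print(manip.read_clock(),manip.read_tool_pos())
snap(manip,"top","t7");snap(manip,"side","s7");snap(manip,"wrist","w7")
t=cv2.imread("pics/t7.png");s=cv2.imread("pics/s7.png")
g=lambda a:cv2.convertScaleAbs(cv2.resize(a,(390,390),interpolation=cv2.INTER_CUBIC),alpha=1.5,beta=10)
cv2.imwrite("pics/c7.png",np.hstack([g(t[140:250,110:220]),g(s[100:260,170:330])]))
E
```

```text
0.997904817791538 10.3667
12.7833 [ 0.49741157 -0.22812111  0.17992386]
```

View pics/c7.png

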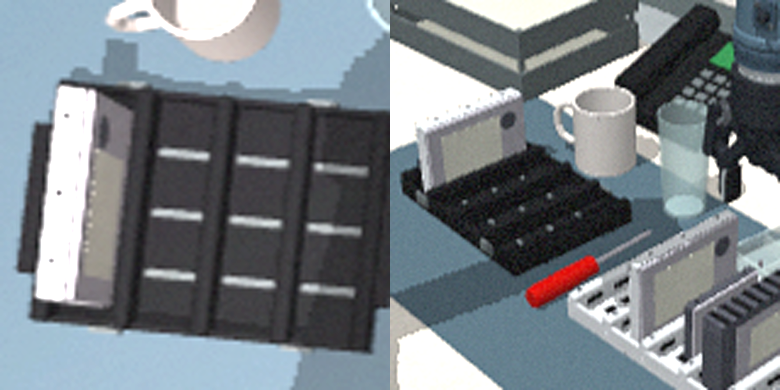

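View pics/w7.png

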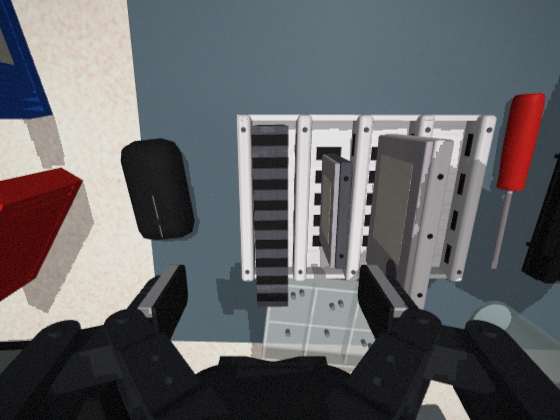

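A stands upright in carrier bay +87 (side crop (470,140)). The wrist view has D's finned top at (271,215), centred between the fingers. I'll compute A's placed offset to correct the carrier origin, then pick D.

```bash
python3 - <<'E'
from bench import manip; from h import *
import pickle
c=pickle.load(open("t7.pkl","rb"));psi=PC
ex=np.array([np.cos(psi),np.sin(psi)]); ey=np.array([-np.sin(psi),np.cos(psi)])
f=lambda p,z:np.round([((q-CO)@ex*1e3,(q-CO)@ey*1e3) for q in ray(c,crop(p,110,140,390/110),z)],1).tolist()
print("A top",f([(57,86),(97,88),(73,302),(35,300)],.108))
print("part",f([(146,92),(226,98),(303,103),(120,325),(200,333),(281,340)],.034))
p=np.array([.497,-.229])
manip.line_to([*p,.082],Rz(PS),v=.12); print(manip.read_contact_force())
manip.close(grip_force=60); print(manip.read_opening(),manip.read_contact_force(),manip.read_clock())
manip.line_to([*p,.150],v=.15)
print(manip.read_opening(),manip.read_contact_force())
snap(manip,"wrist","w8"); print(manip.read_clock())
E
```

```text
A top [[74.4, 99.4], [75.5, 72.0], [-71.8, 71.6], [-72.8, 97.4]]
part [[86.3, 58.3], [87.3, -0.1], [88.8, -56.3], [-84.0, 58.1], [-84.5, 0.1], [-84.2, -58.4]]
[-0.17445848 -1.08449142 -0.10915392]
0.2915779490951679 [-0.86584964 -0.03916004  3.32686769] 14.4833
0.2923173379440076 [-0.14254794  0.94804615 -5.22270405]
15.1333
```

View pics/w8.png

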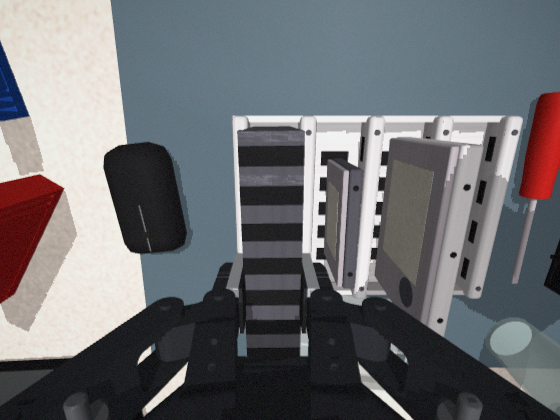

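D is gripped (0.292, about 25 mm), and the dark-finned top at (272,200) confirms it's the right one. I'll lift it clear of C and B (to TCP 0.205) and set it in carrier bay -87, biased 6 mm outward.

```bash
python3 - <<'E'
from bench import manip; from h import *
manip.line_to([.497,-.229,.205],v=.25)
p=fr(CO,PC,0,-.092)
manip.line_to([*p,.205],Rz(PC),v=.3)
print(manip.read_contact_force())
manip.line_to([*p,.120],Rz(PC),v=.2); manip.pause(.1)
snap(manip,"top","t9");snap(manip,"wrist","w9");snap(manip,"side","s9")
print(manip.read_tool_pos(),manip.read_clock(),manip.read_contact_force())
t=cv2.imread("pics/t9.png");s=cv2.imread("pics/s9.png")
g=lambda a:cv2.convertScaleAbs(cv2.resize(a,(390,390),interpolation=cv2.INTER_CUBIC),alpha=1.8,beta=10)
cv2.imwrite("pics/c9.png",np.hstack([g(t[140:250,120:230]),g(s[100:240,170:310])]))
E
```

```text
[ 0.78408526  1.09363636 -5.61493075]
[0.52740543 0.10439792 0.12161753] 17.5917 [ 0.95735978  0.76394725 -5.69166452]
```

View pics/c9.png

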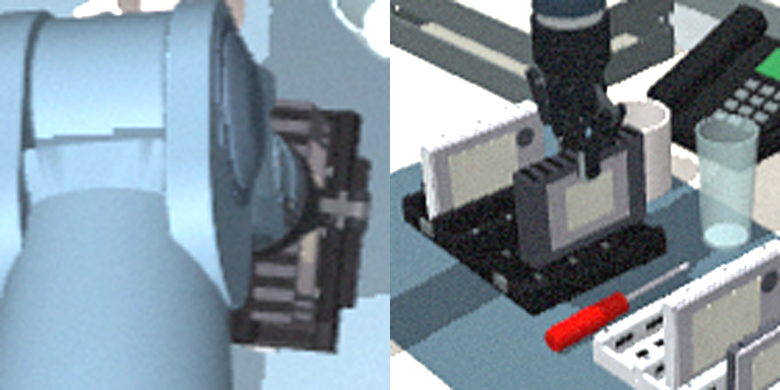

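View pics/w9.png

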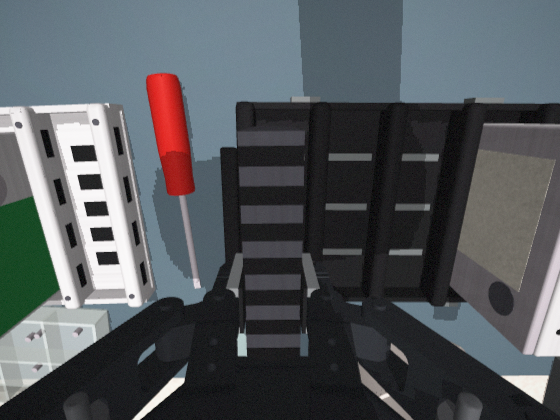

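The wrist view has the bay between the partition tops at px 244 and 320 (centre 282), while D's centre is at 272, so D is about 8 mm outward where I asked for 5. A showed the same bias of about 3 mm, so I'm correcting the carrier's y by +3 mm.

```bash
sed -i 's/CO=np.array(\[.5345,.196\])/CO=np.array([.5345,.199])/' h.py; python3 - <<'E'
from bench import manip; from h import *
p=fr(CO,PC,0,-.091)
setdown(manip,p,.082,PC)
snap(manip,"wrist","w10")
manip.release()
manip.line_to([*p,.15],v=.25); manip.pause(.05)
snap(manip,"side","s10");snap(manip,"wrist","w10b")
print(manip.read_clock())
s=cv2.imread("pics/s10.png");w=cv2.imread("pics/w10.png");w2=cv2.imread("pics/w10b.png")
g=lambda a:cv2.convertScaleAbs(cv2.resize(a,(390,300),interpolation=cv2.INTER_CUBIC),alpha=1.6,beta=10)
cv2.imwrite("pics/c10.png",np.vstack([np.hstack([g(w),g(w2)]),np.hstack([g(s[100:240,170:350]),g(s)])]))
E
```

```text
set z 0.082 f0 -5.5 f [-2.6 -0.   1.2] 19.1833
20.425
```

View pics/c10.png

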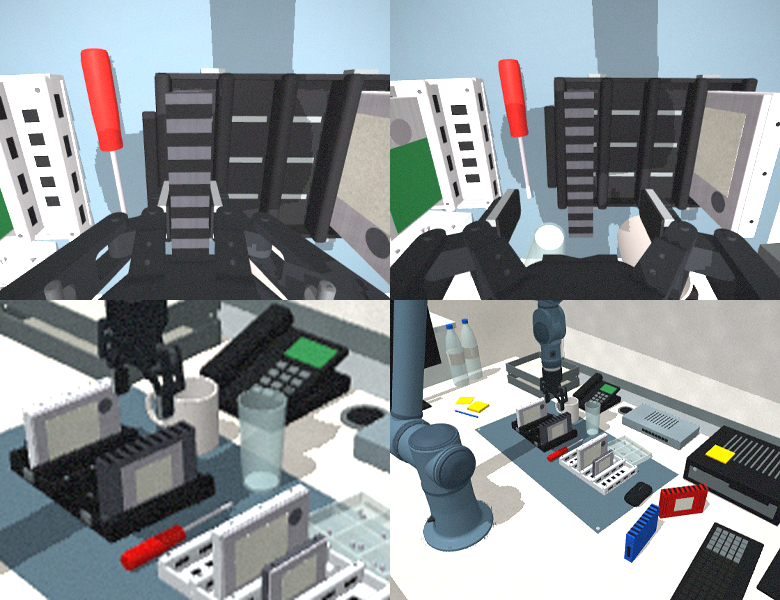

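D is standing in bay -87. A sits about 2 mm inward of its bay centre, so I'll move it within its own compartment to 5 mm outward, leaving room for the finger beside B.

```bash
python3 - <<'E'
from bench import manip; from h import *
p=fr(CO,PC,.0,.085)
manip.line_to([*p,.145],Rz(PC),v=.3)
manip.line_to([*p,.085],v=.15); print(manip.read_contact_force())
manip.close(grip_force=60); print(manip.read_opening(),manip.read_contact_force())
manip.line_to([*p,.091],v=.08)
q=fr(CO,PC,.0,.0922)
manip.line_to([*q,.091],v=.08)
setdown(manip,q,.085,PC)
snap(manip,"wrist","w11")
manip.release()
manip.line_to([*q,.16],v=.25)
b=np.array([.5125,-.1085])
manip.reach([*b,.16],Rz(PS)); manip.pause(.1)
snap(manip,"wrist","w11b");snap(manip,"top","t11")
print(manip.read_clock(),manip.read_tool_pos())
w=cv2.imread("pics/w11.png");w2=cv2.imread("pics/w11b.png");t=cv2.imread("pics/t11.png")
g=lambda a:cv2.convertScaleAbs(cv2.resize(a,(390,300),interpolation=cv2.INTER_CUBIC),alpha=1.6,beta=10)
cv2.imwrite("pics/c11.png",np.vstack([np.hstack([g(w),g(w2)]),np.hstack([g(t[150:250,100:230]),g(t)])]))
E
```

```text
[ 0.70987348 -0.46353617  0.57076719]
0.29381788532977776 [-0.35321228 -1.54451172  4.7895986 ]
set z 0.085 f0 -6.5 f [-2.5 -0.8  1.3] 24.1417
26.9417 [ 0.5128332  -0.10763744  0.15997147]
```

View pics/c11.png

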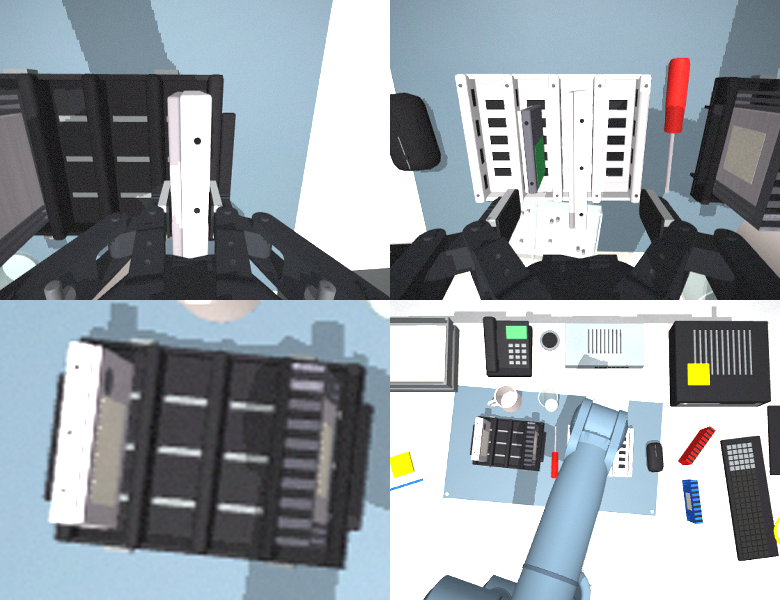

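```bash
python3 - <<'E'
from h import *
import pickle
c=pickle.load(open("t11.pkl","rb"));psi=PC;ct=np.array([.5345,.196])
ex=np.array([np.cos(psi),np.sin(psi)]); ey=np.array([-np.sin(psi),np.cos(psi)])
cv2.imwrite("pics/c11t.png",cv2.convertScaleAbs(cv2.resize(c["img"][150:250,100:230,::-1],None,fx=6,fy=6,interpolation=cv2.INTER_CUBIC),alpha=1.8,beta=10))
E
```

```text
(no output)
```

View pics/c11t.png

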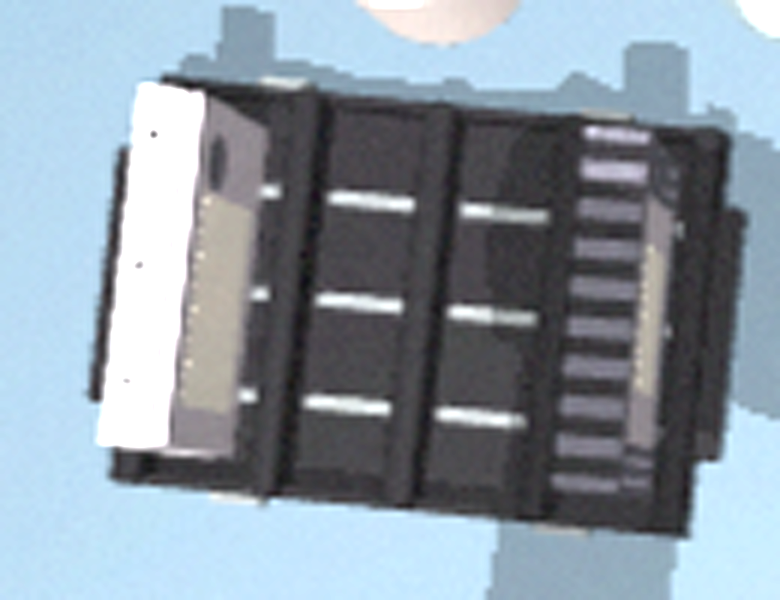

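```bash
python3 - <<'E'
from h import *
import pickle
c=pickle.load(open("t11.pkl","rb"));psi=PC;ct=np.array([.5345,.196])
ex=np.array([np.cos(psi),np.sin(psi)]); ey=np.array([-np.sin(psi),np.cos(psi)])
f=lambda p,z:np.round([((q-ct)@ex*1e3,(q-ct)@ey*1e3) for q in ray(c,crop(p,100,150,6),z)],1).tolist()
print("A",f([(137,82),(203,92),(168,447),(97,443)],.108))
print("D",f([(585,127),(650,135),(618,490),(550,482)],.108))
E
```

```text
A [[75.2, 107.6], [73.6, 80.6], [-70.6, 78.2], [-71.6, 106.6]]
D [[73.7, -74.7], [72.9, -101.2], [-71.3, -103.1], [-70.5, -75.6]]
```

From the top camera, A is 6 mm outward in its bay and D 2 mm outward. C must go in before B, because its low fingers would otherwise be boxed in between two tall drives. B stands in C's way, so I'll park B in stand bay +87 and move D about 5 mm further outward in its own bay.

```bash
sed -i 's/CO=np.array(\[.5345,.199\])/CO=np.array([.5345,.1975])/' h.py; python3 - <<'E'
from bench import manip; from h import *
b=np.array([.5125,-.1083])
manip.line_to([*b,.084],Rz(PS),v=.15); print(manip.read_contact_force())
manip.close(grip_force=50); print(manip.read_opening(),manip.read_contact_force())
manip.line_to([*b,.135],v=.15)
q=fr(b,PS,-.002,.057)
manip.line_to([*q,.135],v=.2); print(manip.read_contact_force())
setdown(manip,q,.084,PS)
manip.release(); manip.line_to([*q,.16],v=.25)
print(manip.read_clock())
d=fr(CO,PC,0,-.0885)
manip.line_to([*d,.16],Rz(PC),v=.3)
manip.pause(.1); snap(manip,"wrist","w12");snap(manip,"side","s12")
w=cv2.imread("pics/w12.png");s=cv2.imread("pics/s12.png")
g=lambda a:cv2.convertScaleAbs(cv2.resize(a,(390,300),interpolation=cv2.INTER_CUBIC),alpha=1.6,beta=10)
cv2.imwrite("pics/c12.png",np.hstack([g(w),g(s[100:260,170:370])]))
print(manip.read_clock(),manip.read_tool_pos())
E
```

```text
[-0.39268275 -0.8044095   1.00104204]
0.22301410393017185 [-0.6372859  -0.74879794  3.58934669]
[-0.40377904 -0.22815873 -4.87952508]
set z 0.084 f0 -3.6 f [-2.8  1.   1.5] 30.8583
31.9667
32.85 [0.52609774 0.10801517 0.15968102]
```

View pics/c12.png

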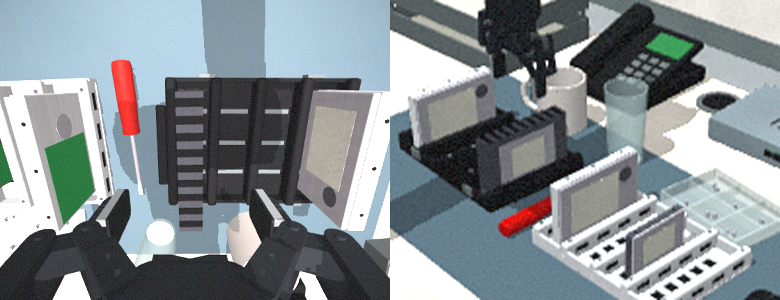

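B is parked upright in stand bay +87, C stands alone, and D is centred under the fingers. Next I'll shift D and move on to C.

```bash
python3 - <<'E'
from bench import manip; from h import *
d=fr(CO,PC,0,-.0885)
manip.line_to([*d,.082],Rz(PC),v=.15); print(manip.read_contact_force())
manip.close(grip_force=60); print(manip.read_opening())
manip.line_to([*d,.088],v=.08)
q=fr(CO,PC,.0,-.0935)
manip.line_to([*q,.088],v=.08)
setdown(manip,q,.082,PC)
manip.release()
manip.line_to([*q,.16],v=.25)
c=np.array([.505,-.1672])
manip.line_to([*c,.16],Rz(PS),v=.3); manip.pause(.1)
snap(manip,"wrist","w13");snap(manip,"top","t13")
print(manip.read_clock(),manip.read_tool_pos())
w=cv2.imread("pics/w13.png");t=cv2.imread("pics/t13.png")
g=lambda a:cv2.convertScaleAbs(cv2.resize(a,(390,300),interpolation=cv2.INTER_CUBIC),alpha=1.6,beta=10)
cv2.imwrite("pics/c13.png",np.hstack([g(w),g(t[150:250,100:230])]))
E
```

```text
[0.19883716 0.5288246  0.85316156]
0.29125026335379756
set z 0.082 f0 -6.2 f [-0.8  1.7  2.8] 35.95
38.2833 [ 0.50504479 -0.1658165   0.15991182]
```

View pics/c13.png

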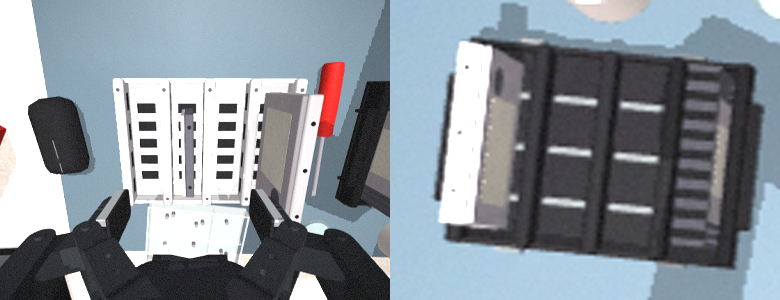

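View pics/w13.png

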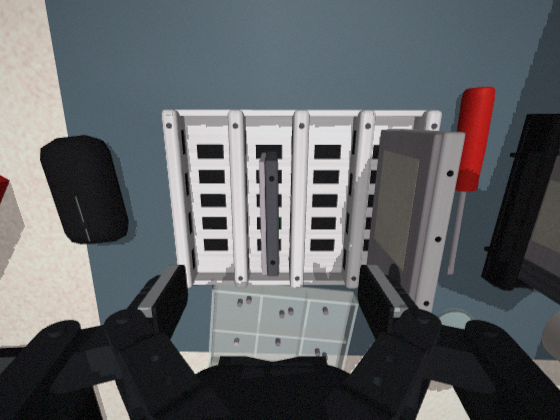

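C is centred at px (269,215) with clear space on both sides. I'll grip it, carry it over the others and set it in carrier bay -29, 7 mm inward and away from D.

```bash
python3 - <<'E'
from bench import manip; from h import *
c=np.array([.505,-.1672])
manip.line_to([*c,.050],Rz(PS),v=.15); print(manip.read_contact_force())
manip.close(grip_force=40); print(manip.read_opening(),manip.read_contact_force())
manip.line_to([*c,.172],v=.2); print(manip.read_opening(),manip.read_contact_force())
q=fr(CO,PC,0,-.022)
manip.line_to([*q,.172],Rz(PC),v=.3)
manip.line_to([*q,.095],v=.15); manip.pause(.1)
snap(manip,"wrist","w14");snap(manip,"side","s14")
print(manip.read_clock(),manip.read_tool_pos(),manip.read_contact_force())
w=cv2.imread("pics/w14.png");s=cv2.imread("pics/s14.png")
g=lambda a:cv2.convertScaleAbs(cv2.resize(a,(390,300),interpolation=cv2.INTER_CUBIC),alpha=1.8,beta=10)
cv2.imwrite("pics/c14.png",np.hstack([g(w),g(s[100:240,170:350])]))
E
```

```text
[-1.06672438  0.1961732   0.27265103]
0.16916010802422432 [-0.21316735 -0.17240397  2.80630556]
0.16664668959735524 [-0.32531618 -0.0715868  -2.39486452]
42.7333 [0.53360899 0.17573088 0.09633721] [ 0.28970729  0.47422584 -1.80770826]
```

View pics/c14.png

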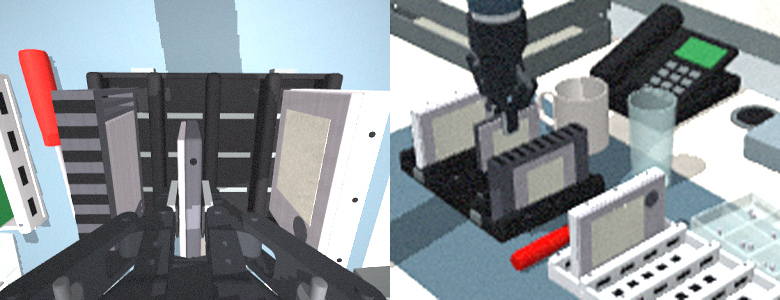

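View pics/w14.png

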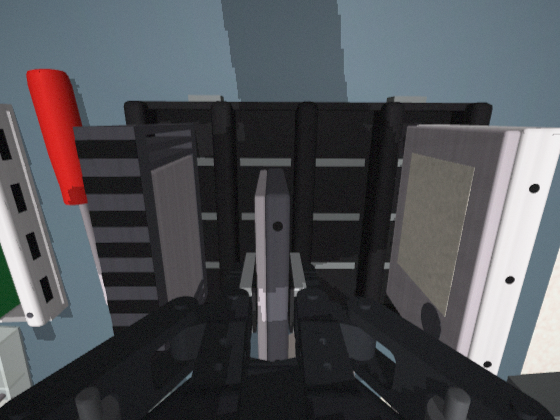

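The bay lies between partition tops px 222 and 306, with C at 272, about 6 mm off centre toward A and inside its 14 mm of play. I'll set it down.

```bash
python3 - <<'E'
from bench import manip; from h import *
q=fr(CO,PC,0,-.022)
manip.line_to([*q,.058],Rz(PC),v=.12)
manip.pause(.1); f0=manip.read_contact_force()[2]; z=.054
while z>.047:
    z-=.001; manip.line_to([*q,z],v=.03); f=manip.read_contact_force()
    if f[2]>f0+1.8: break
print(z,f0,f)
manip.release(); print(manip.read_opening(),manip.read_contact_force())
manip.line_to([*q,.16],v=.2)
b=fr(np.array([.5125,-.1083]),PS,-.002,.057)
manip.line_to([*b,.16],Rz(PS),v=.3); manip.pause(.1)
snap(manip,"wrist","w15");snap(manip,"side","s15");snap(manip,"top","t15")
print(manip.read_clock(),manip.read_tool_pos())
w=cv2.imread("pics/w15.png");s=cv2.imread("pics/s15.png");t=cv2.imread("pics/t15.png")
g=lambda a:cv2.convertScaleAbs(cv2.resize(a,(390,300),interpolation=cv2.INTER_CUBIC),alpha=1.8,beta=10)
cv2.imwrite("pics/c15.png",np.vstack([np.hstack([g(w),g(s[100:240,170:350])]),np.hstack([g(t[150:250,100:230]),g(t)])]))
E
```

```text
0.049999999999999996 -2.2608212581035545 [-0.68676715  0.338693    1.65070614]
1.0016555390453015 [-0.22832655  0.57263776  0.07379632]
46.9 [ 0.51383582 -0.05006205  0.1599047 ]
```

View pics/c15.png

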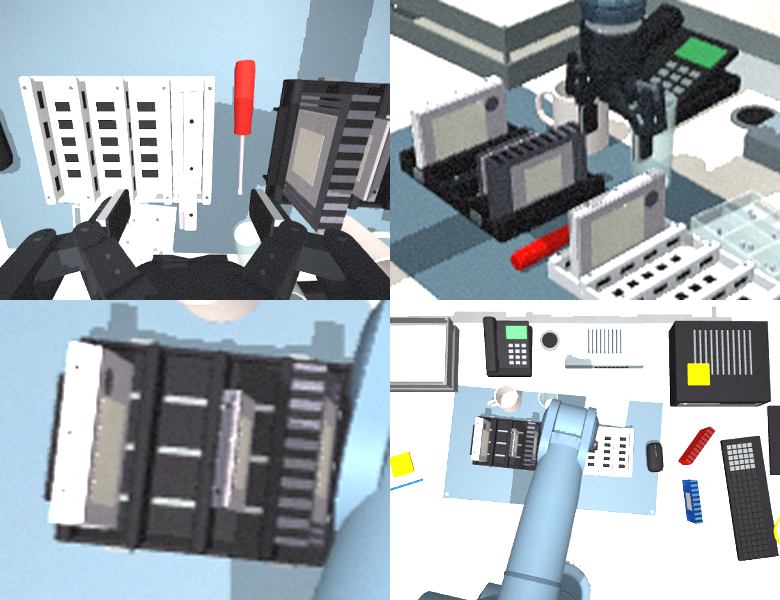

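C stands in carrier bay -29. B is the last one. I'll set it 7 mm to the right of bay +29's centre, so the opening finger clears A and stays above C.

```bash
python3 - <<'E'
from bench import manip; from h import *
b=fr(np.array([.5125,-.1083]),PS,-.002,.057)
manip.line_to([*b,.088],Rz(PS),v=.15); print(manip.read_contact_force())
manip.close(grip_force=50); print(manip.read_opening(),manip.read_contact_force())
manip.line_to([*b,.205],v=.2); print(manip.read_opening(),manip.read_contact_force())
q=fr(CO,PC,0,.022)
manip.line_to([*q,.205],Rz(PC),v=.3)
manip.line_to([*q,.130],v=.15); manip.pause(.1)
snap(manip,"wrist","w16");snap(manip,"side","s16")
print(manip.read_clock(),manip.read_tool_pos(),manip.read_contact_force())
E
```

```text
[ 1.49246933 -0.71475484  0.18895492]
0.22062575742967527 [ 0.10673184 -0.34128914  3.91288693]
0.2213207172734872 [-0.51983423  0.76054774 -5.20308148]
50.7917 [0.5377171  0.21958932 0.13148649] [ 0.08065995 -0.30205995 -4.42117474]
```

View pics/w16.png

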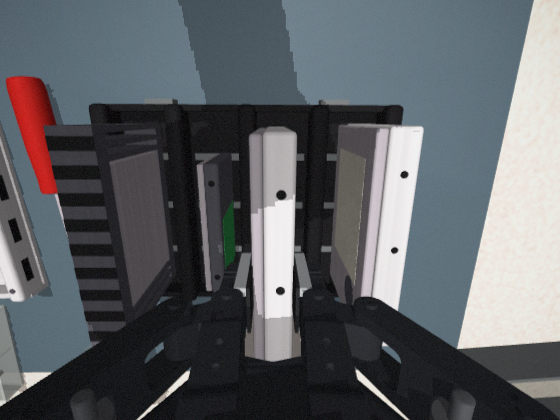

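The bay lies between partitions px 247 and 318 (centre 282), with B at 272, about 9 mm right of centre where I intended 7. I'll shift 2 mm left and set it down.

```bash
python3 - <<'E'
from bench import manip; from h import *
q=fr(CO,PC,0,.024)
setdown(manip,q,.088,PC)
snap(manip,"wrist","w17")
manip.release(); print(manip.read_opening(),manip.read_contact_force())
snap(manip,"wrist","w17b")
manip.line_to([*q,.20],v=.12)
manip.movej([1.079, 0.377, 0.081, 1.274, 0, 1.46]); manip.pause(.3)
snap(manip,"side","s17");snap(manip,"top","t17")
print(manip.read_clock())
t=cv2.imread("pics/t17.png");s=cv2.imread("pics/s17.png")
g=lambda a:cv2.convertScaleAbs(cv2.resize(a,(390,300),interpolation=cv2.INTER_CUBIC),alpha=1.6,beta=10)
cv2.imwrite("pics/c17.png",np.vstack([np.hstack([g(t[150:250,100:230]),g(s[100:240,170:350])]),np.hstack([g(t),g(s)])]))
cv2.imwrite("pics/c17t.png",cv2.convertScaleAbs(cv2.resize(t[150:250,100:230],None,fx=6,fy=6,interpolation=cv2.INTER_CUBIC),alpha=1.6,beta=10))
E
```

```text
set z 0.088 f0 -3.9 f [-2.8  0.1  1.4] 52.425
0.999373151186699 [-0.37502538  0.69943178 -1.0492704 ]
56.3167
```

View pics/c17.png

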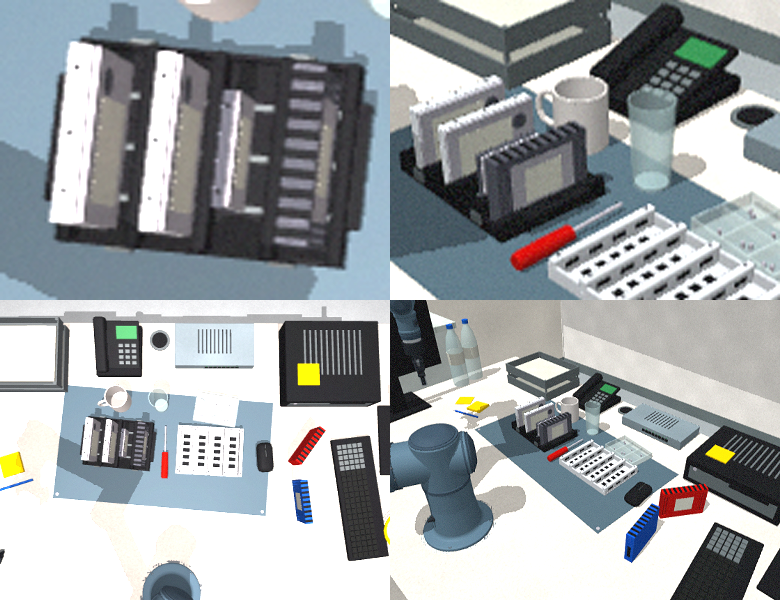

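View pics/c17t.png

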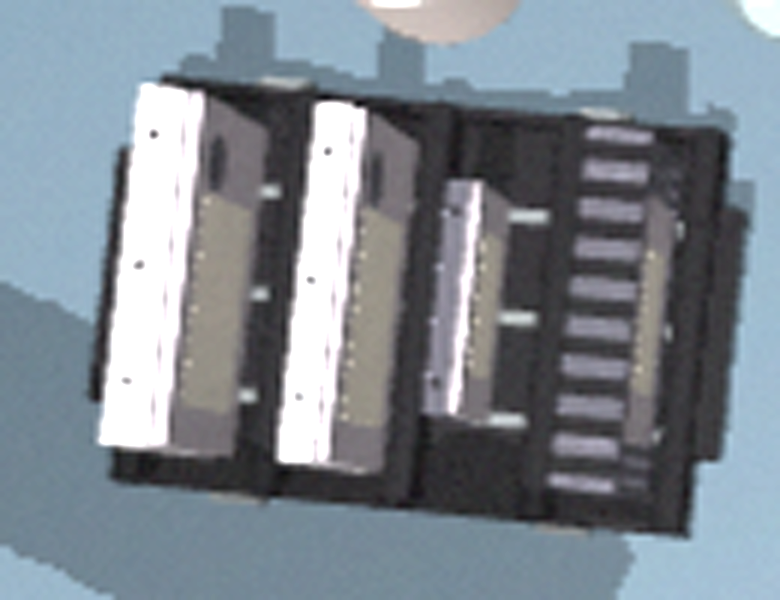

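```bash
python3 - <<'E'
from h import *
import pickle
c=pickle.load(open("t17.pkl","rb"));psi=PC;ct=np.array([.5345,.196])
ex=np.array([np.cos(psi),np.sin(psi)]); ey=np.array([-np.sin(psi),np.cos(psi)])
f=lambda p,z:np.round([((q-ct)@ex*1e3,(q-ct)@ey*1e3) for q in ray(c,crop(p,100,150,6),z)],1).tolist()
for n,p,z in (("A",[(138,83),(205,93),(170,449),(98,444)],.108),("B",[(315,102),(365,103),(330,467),(276,460)],.108),("C",[(445,181),(482,182),(463,416),(422,413)],.076),("D",[(588,128),(653,134),(615,492),(548,484)],.108)):
    print(n,f(p,z))
a=cv2.imread("pics/top0.png").astype(int);b=cv2.imread("pics/t17.png").astype(int)
d=np.abs(a-b).max(2)
for n,(x0,y0,x1,y1) in {"mug":(138,112,188,158),"glass":(210,105,248,158),"mouse":(365,195,398,245),"screwdriver":(229,172,244,252),"organizer":(278,120,345,172),"stand":(250,170,352,250)}.items(): print(n,(d[y0:y1,x0:x1]>60).sum())
s=cv2.imread("pics/s17.png"); cv2.imwrite("pics/c17s.png",cv2.convertScaleAbs(cv2.resize(s[120:220,170:310],None,fx=5.5,fy=5.5,interpolation=cv2.INTER_CUBIC),alpha=2,beta=15))
E
```

```text
A [[74.8, 107.1], [73.3, 79.7], [-71.3, 77.3], [-71.9, 106.2]]
B [[73.7, 35.1], [75.2, 14.9], [-72.6, 12.7], [-71.8, 34.6]]
C [[50.3, -13.7], [51.3, -29.0], [-46.2, -31.6], [-46.5, -14.6]]
D [[73.4, -75.9], [73.4, -102.4], [-72.2, -102.0], [-71.4, -74.9]]
mug 0
glass 0
mouse 0
screwdriver 0
organizer 0
stand 1471
```

View pics/c17s.png

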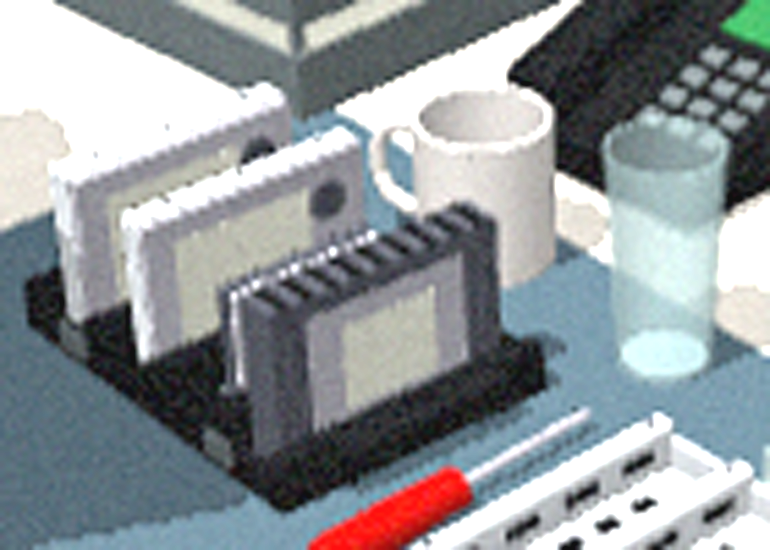

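All four drives are upright and in order, and the other objects haven't moved. Handing in.

```bash
python3 - <<'E'
from bench import manip
print(manip.job_done(),manip.read_clock())
E
```

```text
the job is handed in; nothing more can be done
the job is handed in; nothing more can be done
```

All four drives are in the black carrier, one to a compartment, in their original left-to-right order A, B, C, D. Each stands upright on its long edge. I handed the job in at about 56 s of the 109 s allowed.

- **How it went:** I lowered each drive until the force reading showed the carrier floor carrying it, then released. B was parked for a while in the stand's empty left bay so the fingers had room to place C. A and D were each lifted once more and moved a few millimetres within their own compartments.
- **Last checks:** In the top view, every drive is inside its compartment, with centres along the row at about +93, +24, -22 and -89 mm. The side view shows all four upright. The image areas around the glass, mug, mouse and screwdriver are unchanged from the first picture.
- **What disagreed:**
  - The wrist and top cameras differed by about 2–3 mm along the row, up to 8 mm in one view. I corrected the carrier position by about 1.5 mm.
  - A leaned about 3° in its first, shallow grip and straightened when set down.
  - D measures about 4 mm short of where I meant to shift it, but it is well inside its bay.

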